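Tidy the book and trinket box along the chest's gallery

ROBOT

A 7-joint arm with a two-finger parallel gripper is mounted at the origin on the work surface. World frame = base frame: x ahead of the robot, y to its left, z up, the work surface at z = 0. Lengths are in m, angles in rad, forces in N, time in s.
With the tool pointing down it reaches from about 0.425 to 0.875 m from the base axis. Payload 4.7 kg.
Tool frame: the origin (TCP) lies between the finger pads; the fingertips stand 14 mm ahead of it and the grasp point (between the pads) lies 5 mm behind it; z points along the fingers, y is the line along which they close (so a half turn about z gives the same grasp; the last joint's range is limited). The gripper opens to 87 mm and grips with 3 to 60 N. Pads are 19 mm wide; open, the fingers measure 117 mm over their backs; the gripper's body (75 mm by 190 mm) begins 51 mm behind the grasp point.
Start: joints at [-1.137, 0.321, -0.07, 1.45, 0.023, 1.371, -0.057], TCP at [0.265, 0.594, 0.237] pointing down, gripper open.
Joint ranges: [-2.86, 2.86], [-0.3, 2.09], [-1.38, 1.24], [0.06, 2.45], [-1.56, 4.7], [0.09, 2.05], [-2.69, 2.69]. Speed limits (rad/s): [2.57, 2.57, 3.14, 3.14, 3.14, 3.14, 3.14].

INTERFACE

Orientations are given as a rotation vector (axis times angle).
In Python, from bench import ctrl gives the robot as it stands.
- The arm moves only by the shell command python3 -m inch 'ROWS' [OPENING] [FORCE]. ROWS is JSON, a list of rows, each a list of 6 numbers: the shift along the world's x, y, z in mm, then the turn, a rotation vector about the world's x, y, z in degrees. In form: [[tx, ty, tz, rx, ry, rz], ...]. A call has 1 to 20 rows; each row is the pose to reach, as a shift and turn from the pose commanded when the call began; what a row does not reach only later rows make up. A row lasts 1/8 s, in which the tool goes at most 62.5 mm and 10.7 degrees, less where a joint would pass 70% of its speed; a pose out of reach is approached as far as the arm can. A call with a gripper value outside its range is refused whole. OPENING is the finger opening in mm, from 0 to 87, set as the call begins (- or left out, the last holds). The fingers move at their own pace and stop on an object; FORCE is the grip in N (left out, the last holds). Time passes only in rows, so rows that repeat a pose let the fingers close. It gives the time, the measured TCP pose, the force, the opening and the grip force at its end, in the units of the state.
- ctrl.get_state(): the state, without advancing time (a new reading comes with each control period).
- ctrl.get_image(name): name is "side" or "top"; returns (picture, depth): 480x640x3 uint8, red, green, blue; 480x640 float32, m along the optical axis (not along the pixel's ray), 0 where there is no reading.
- ctrl.camera_params(name): a dict with "mtx" (3x3 intrinsics, pixels), "T" (4x4, takes a point from camera to world coordinates). Camera axes: x right, y down, z forward; pixel columns grow to the right and rows downward; lengths in m; the calibration is good to about 2 mm. A picture is of the moment at which its call begins. camera_params takes no time and is no camera call.
- ctrl.close_job(): hands the job in; it is judged then, once.
The state is a dict: "time": time; "joint_positions": joint angles; "qd": joint speeds; "joint_torque": joint torques, N m; "position": TCP position; "tool_rot": TCP orientation; "ft_force": force on the tool from outside, world axes, zero at the start; "torque": the same for the moment, N m; "grip_width": opening from 0.0 (shut) to 1.0 (fully open); "grip_force": force on a finger pad.
Only numpy, scipy, OpenCV 4.12 (cv2) and the standard library are available. Lean on these libraries where they do the work, as an engineer would, in place of code of your own. Each camera call takes 0.05 s, during which the arm holds its last target. There are 200 camera calls.

TASK

Tidy the chest top by pushing things along the surface: first push the closed book that lies in front of the low L-shaped wooden gallery fully home into the gallery's corner, its spine flush along the long rail and its end against the short end stop. Then push the wooden trinket box flush against the same long rail and up against the end of the book, so that the two lie in line and touch. Only push them: they stay flat on the surface, neither lifted, tipped nor carried, and leave the other things standing where they are.

Things in the scene. Friction and masses are not known exactly. Their poses are not given: they have to be found in the camera images.
- gallery: Low L-shaped pine rail fixed on the surface, 30 mm high, 18 mm thick. Origin: its inside corner, at the surface. The long rail runs 500 mm from the corner along its -y (to the right from the robot), inner face in the plane x = 0, wood on the +x (far) side; the short end stop runs 100 mm along its -x, inner face in the plane y = 0, wood on the +y side.
- book: Closed hardback, blue cloth cover, lying loose, 115 mm in x by 180 mm in y by 28 mm high, about 0.4 kg. Origin: centre of its underside. +x is the spine, which starts facing the long rail, up to 0.3 rad off. Home in the corner its origin is at (-57.5, -90) mm in the gallery's frame.
- trinket_box: Shut dark wooden box, loose, 65 mm in x by 90 mm in y by 45 mm high, about 0.3 kg, brass clasp on its -x face. Origin: centre of its underside. Starts to the right of the book, its y up to 0.35 rad off the rail's line. Its 90 mm side goes along the rail: in place its origin is at (-32.5, -225) mm in the gallery's frame.
- mug: Bystander: white mug, 80 mm across without its handle, 90 mm high, left of the end stop; origin at the centre of its underside.
- candle_tin: Bystander: round aluminium candle tin, 54 mm across, 40 mm high, on the robot's side between book and trinket box; origin at the centre of its underside.
- perfume: Bystander: amber glass perfume bottle 32 x 60 mm, 92 mm high, behind the long rail; origin at the centre of its underside.
- cream_jar: Bystander: white cream jar, 60 mm across, about 50 mm high, behind the long rail; origin at the centre of its underside.
- alarm_clock: Bystander: white alarm clock 40 x 80 mm, 75 mm high, behind the long rail; origin at the centre of its underside.
- hairbrush: Bystander: wooden hairbrush lying bristles down along its x, 200 mm long, 50 mm wide, 34 mm high, to the right of the trinket box; origin under its middle.
- glasses: Bystander: open reading glasses standing on the surface, 130 mm wide, 130 mm deep, 40 mm high, left of the book; origin under the middle of the lenses, the temples towards its -x.
Mind the look-alikes: they are no part of the job. What is shaped like the trinket_box but blue or turquoise is not meant.

How it is judged:
By the outcome, as a careful person would: the job done as asked, in the order asked, and still so for the second after the job is handed in, with the robot touching nothing.
It also fails if it takes over 72 s, if anything falls off the work surface, if the arm or the gripper's body presses on something with over 40 N, if the wrist force passes 120 N, or if a joint passes its speed limit or range.

## Working session

There is one attempt and no reset: what is moved stays moved. The work goes in short steps, Python scripts to look and compute and a shell command to move; the robot and the scene stay as the last step left them, time stands still between calls to the robot, and variables do not carry over. Pictures are saved under pics/ and viewed, at most 10 in all, crops included, and the job is handed in when it is done.

```bash
mkdir -p pics; ls
python3 - <<'E'
from bench import ctrl
import cv2,numpy as np
for n in("top","side"):
    im,d=ctrl.get_image(n); cv2.imwrite(f"pics/{n}0.png",im[:,:,::-1]); np.savez(f"/tmp/{n}0.npz",im=im,d=d)
    p=ctrl.camera_params(n); print(n,p["mtx"].tolist(),np.round(p["T"],3).tolist())
s=ctrl.get_state(); print(s["time"],s["position"],s["tool_rot"])
E
```

```text
pics
top [[467.4796845785403, 0.0, 313.0190246271933], [0.0, 467.4796845785403, 237.42161504523582], [0.0, 0.0, 1.0]] [[-0.002, -0.993, 0.12, 0.41], [-1.0, -0.001, -0.028, 0.003], [0.027, -0.12, -0.992, 0.983], [0.0, 0.0, 0.0, 1.0]]
side [[479.17832611224594, 0.0, 313.7764059067399], [0.0, 479.17832611224594, 245.38519169530827], [0.0, 0.0, 1.0]] [[0.946, -0.236, 0.22, 0.268], [-0.322, -0.727, 0.606, -0.787], [0.017, -0.644, -0.764, 1.018], [0.0, 0.0, 0.0, 1.0]]
0.1 [0.26475788 0.59312032 0.23557883] [-6.54444412e-01 -3.07239750e+00  2.64891678e-03]
```

View pics/top0.png

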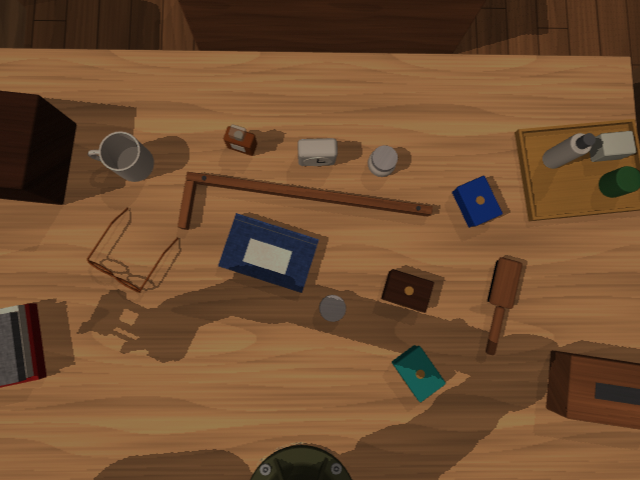

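View pics/side0.png

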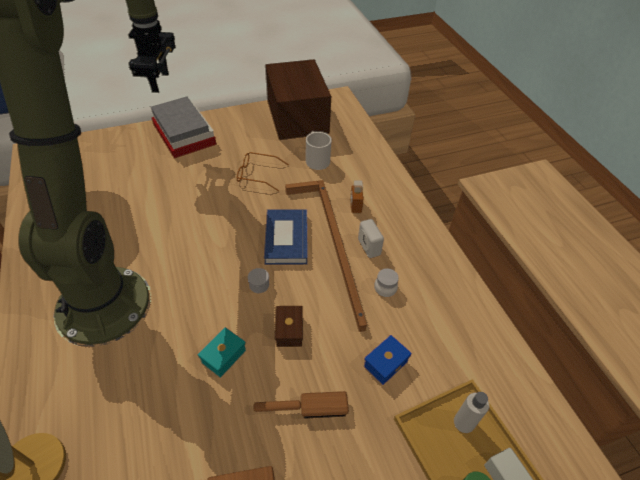

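Top view: book at (268,253), gallery corner near (194,182) with its long rail running to (433,210). Dark trinket box at (408,290), tin at (333,308). The blue (478,201) and turquoise (418,373) boxes are look-alikes.

```bash
cat > h.py <<'E'
import cv2,numpy as np
from bench import ctrl
def cloud(n="top",save=None):
    im,d=ctrl.get_image(n); p=ctrl.camera_params(n)
    if save: cv2.imwrite(save,im[:,:,::-1])
    v,u=np.mgrid[:480,:640]; K=p["mtx"]
    P=np.stack([(u-K[0,2])/K[0,0]*d,(v-K[1,2])/K[1,1]*d,d],-1)
    W=P@p["T"][:3,:3].T+p["T"][:3,3]; W[d==0]=np.nan
    return im,W
def comp(W,lo,hi,seed,rad=None):
    """points with height lo..hi, connected component nearest to pixel seed (u,v)"""
    m=((W[...,2]>lo)&(W[...,2]<hi)).astype(np.uint8)
    n,l=cv2.connectedComponents(m,connectivity=4)
    k=l[seed[1],seed[0]]
    return W[(l==k)&(m>0)] if k else np.zeros((0,3))
def rect(p):
    """min-area rect: centre, sides (mm) and angle of the first side to x"""
    (c,s,a)=cv2.minAreaRect((p[:,:2]*1000).astype(np.float32)); return np.round(c,1),np.round(s,1),round(a,2)
E
python3 - <<'E'
from h import *
im,W=cloud()
for n,s in dict(table=(150,280),book=(268,253),box=(400,285),tin=(333,308),rail=(310,193),stop=(186,212),railend=(420,208),brush=(505,280),mug=(122,150)).items(): print(n,np.round(W[s[1],s[0]]*1000,1))
zb=W[253,268,2]
for n,s,lo,hi in (("book",(268,253),.018,.04),("box",(400,285),.033,.06),("tin",(333,308),.03,.05),("rail",(310,193),.02,.04),("brush",(505,280),.01,.05),("glasses",(116,271),.01,.06)):
    p=comp(W,lo,hi,s); print(n,len(p),rect(p) if len(p)>4 else "", np.round(np.median(p[:,2])*1000,1) if len(p) else "")
p=comp(W,.02,.04,(310,193))*1000
# rail inner face: long-rail points, fit line of near edge
q=p[(p[:,1]<200)]
ys=np.arange(-220,200,10); e=[(y,q[abs(q[:,1]-y)<6][:,0].min(),q[abs(q[:,1]-y)<6][:,0].max()) for y in ys if (abs(q[:,1]-y)<6).sum()>3]
print(np.round(e,0).tolist()); 
vx,vy,x0,y0=cv2.fitLine(q[:,:2].astype(np.float32),cv2.DIST_HUBER,0,.01,.01).ravel(); print(vx,vy,x0,y0)
s=p[(p[:,0]<p[:,0].max()-60)&(p[:,1]>200)]; print(np.round([s.min(0),s.max(0)]),p.min(0),p.max(0))
E
```

```text
table [439.5 315.3  -2.6]
book [493.5  68.7  27.2]
box [ 427.6 -197.6   45.1]
tin [382.1 -62.9  40.5]
rail [618.9 -17.5  27.4]
stop [578.  237.8  27.5]
railend [ 586.6 -245.4   34.7]
brush [ 437.7 -416.8   33.1]
mug [714.3 381.3   9.3]
book 4908 (array([495.2,  67.2]), array([180.1, 115.2]), 72.28) 27.0
box 1457 (array([ 417. , -215.9]), array([90.9, 65.2]), 72.54) 43.5
tin 563 (array([382.1, -63.1]), array([52.5, 51.6]), 89.94) 38.8
rail 2713 (array([571.9, -10.4]), array([518.6, 118.2]), 82.52) 28.5
brush 1684 (array([ 384.5, -407.7]), array([ 50.4, 199.6]), 74.5) 31.8
glasses 0  
[[-220.0, 582.0, 600.0], [-210.0, 584.0, 601.0], [-200.0, 584.0, 603.0], [-190.0, 585.0, 605.0], [-180.0, 587.0, 605.0], [-170.0, 588.0, 607.0], [-160.0, 590.0, 609.0], [-150.0, 592.0, 609.0], [-140.0, 592.0, 611.0], [-130.0, 594.0, 613.0], [-120.0, 595.0, 613.0], [-110.0, 596.0, 615.0], [-100.0, 598.0, 617.0], [-90.0, 599.0, 617.0], [-80.0, 601.0, 619.0], [-70.0, 602.0, 621.0], [-60.0, 603.0, 622.0], [-50.0, 605.0, 624.0], [-40.0, 606.0, 625.0], [-30.0, 608.0, 625.0], [-20.0, 609.0, 628.0], [-10.0, 610.0, 631.0], [0.0, 613.0, 632.0], [10.0, 614.0, 632.0], [20.0, 615.0, 635.0], [30.0, 617.0, 636.0], [40.0, 618.0, 637.0], [50.0, 619.0, 638.0], [60.0, 621.0, 639.0], [70.0, 622.0, 640.0], [80.0, 624.0, 642.0], [90.0, 625.0, 644.0], [100.0, 626.0, 644.0], [110.0, 627.0, 646.0], [120.0, 629.0, 648.0], [130.0, 630.0, 648.0], [140.0, 632.0, 650.0], [150.0, 633.0, 653.0], [160.0, 634.0, 652.0], [170.0, 636.0, 654.0], [180.0, 637.0, 656.0], [190.0, 638.0, 656.0]]
0.1380676 0.9904228 615.8171 -36.03153
[[545. 229.  20.]
 [603. 254.  34.]] [ 545.17205537 -273.03268744   20.08895379] [662.88378944 253.52142434  34.77501551]
```

```bash
python3 -m inch '[[155,-503,-100,0,0,6],[155,-503,-100,0,0,6],[155,-503,-100,0,0,6],[155,-503,-100,0,0,6],[155,-503,-100,0,0,6],[155,-503,-100,0,0,6],[155,-503,-100,0,0,6],[155,-503,-100,0,0,6],[155,-503,-100,0,0,6],[155,-503,-100,0,0,6],[155,-503,-100,0,0,6],[155,-503,-100,0,0,6],[155,-503,-100,0,0,6],[155,-503,-100,0,0,6]]' 75
python3 -c "
from bench import ctrl
s=ctrl.get_state();print(s['position'],s['tool_rot'],s['ft_force'],s['joint_positions'])"
```

```text
time: 1.9
position: [0.4199, 0.0911, 0.1366]
tool_rot: [0.491, 3.103, 0.0]
ft_force: [0.8, 0.5, -0.0]
grip_width: 0.861
grip_force: 0.0
[0.41986388 0.09111298 0.13663753] [4.90967786e-01 3.10287458e+00 8.59740518e-05] [ 0.84843438  0.53397315 -0.0302762 ] [-0.62473317 -0.08705517  0.33620932  2.10475254  0.03188731  1.11911585
  0.95331643]
```

```bash
python3 -m inch '[[0,0,-50,0,0,0],[0,0,-85,0,0,0],[0,0,-105,0,0,0],[0,0,-114,0,0,0],[0,0,-114,0,0,0],[0,0,-114,0,0,0]]'
python3 - <<'E'
from h import *
im,W=cloud("top"); cv2.imwrite("pics/a.png",im[150:350,150:470,::-1].repeat(2,0).repeat(2,1))
E
```

```text
time: 2.65
position: [0.4208, 0.0909, 0.0235]
tool_rot: [0.492, 3.101, 0.002]
ft_force: [-0.0, 0.1, -0.6]
grip_width: 0.859
grip_force: 0.0
```

View pics/a.png

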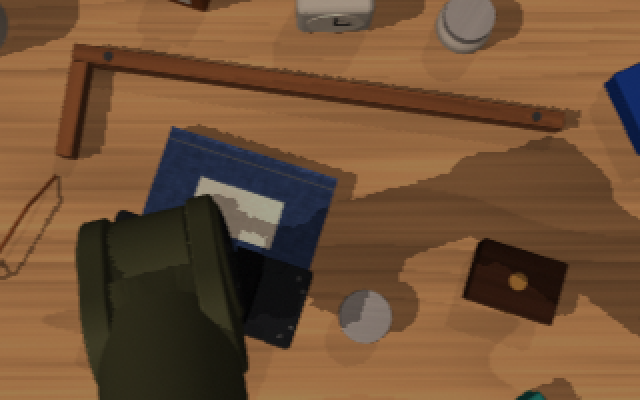

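The gripper stands just in front of the book (fingers at about (165..290, 300) in the crop), clear of the tin. Now I push toward the rail while squaring up.

```bash
python3 -m inch '[[8,-1,0,0,0,0],[16,-2,0,0,0,0],[20,-2.5,0,0,0,0],[24,-3,0,0,0,1],[28,-3.5,0,0,0,2],[32,-4,0,0,0,3],[36,-5,0,0,0,4],[40,-5.5,0,0,0,5],[44,-6,0,0,0,6],[48,-6.5,0,0,0,7],[52,-7,0,0,0,8],[56,-7.5,0,0,0,9],[60,-8,0,0,0,10],[62,-8.5,0,0,0,10],[64,-9,0,0,0,10],[65,-9,0,0,0,10]]'
python3 - <<'E'
from h import *
im,W=cloud("side",save="pics/b.png")
E
```

```text
time: 4.7
position: [0.4849, 0.0817, 0.0227]
tool_rot: [-0.22, -3.134, -0.0]
ft_force: [-2.8, 0.1, 1.7]
grip_width: 0.859
grip_force: 1.5
```

View pics/b.png

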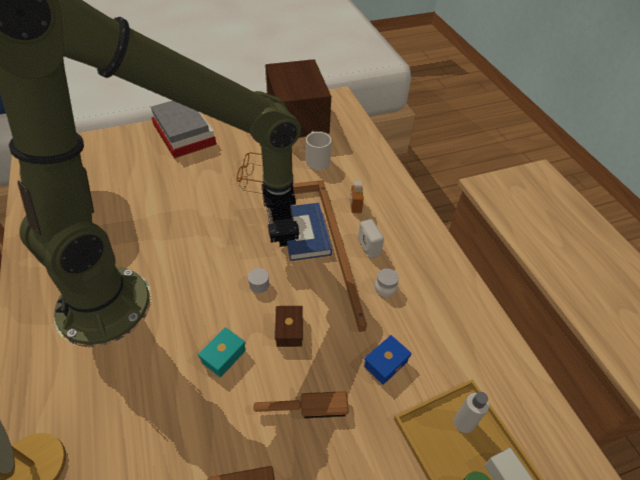

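The book lies nearly parallel to the rail (around (310,230)), a small gap left. Continue until contact.

```bash
python3 -m inch '[[3,-0.4,0,0,0,0],[6,-0.8,0,0,0,0],[8,-1,0,0,0,0],[10,-1.4,0,0,0,0]]'
python3 - <<'E'
from h import *
im,W=cloud("side")
p=comp(W,.022,.033,(318,215)); print(len(p),rect(p) if len(p) else W[215,318])
E
```

```text
time: 5.25
position: [0.495, 0.0802, 0.0226]
tool_rot: [-0.221, -3.134, -0.0]
ft_force: [-3.5, -0.2, 0.8]
grip_width: 0.863
grip_force: 1.4
2712 (array([550.4,  -6.9]), array([523.9, 159.2]), 82.05)
```

```bash
python3 -m inch '[[1.5,-0.2,0,0,0,0],[3,-0.4,0,0,0,0],[3,-0.4,0,0,0,0]]';python3 -m inch '[[1,-0.1,0,0,0,0],[2,-0.3,0,0,0,0],[2,-0.3,0,0,0,0]]'
```

```text
time: 5.68
position: [0.4982, 0.0797, 0.0226]
tool_rot: [0.22, 3.133, 0.0]
ft_force: [-2.1, 0.9, 0.1]
grip_width: 0.864
grip_force: 1.1
time: 6.05
position: [0.4983, 0.0797, 0.0224]
tool_rot: [-0.22, -3.13, 0.0]
ft_force: [-8.0, 0.2, 4.8]
grip_width: 0.861
grip_force: 3.6
```

```bash
python3 -m inch '[[-20,3,0,0,0,0],[-30,4,30,0,0,0],[-30,4,90,0,0,0],[0,-60,100,0,0,-30],[42,-147,100,0,0,-90],[42,-147,100,0,0,-90],[42,-147,100,0,0,-90],[42,-147,100,0,0,-90],[42,-147,100,0,0,-90],[42,-147,100,0,0,-90],[42,-147,100,0,0,-90],[42,-147,100,0,0,-90],[42,-147,100,0,0,-90],[42,-147,100,0,0,-90]]' 60
python3 - <<'E'
from h import *
im,W=cloud("top",save="pics/c.png")
hsv=cv2.cvtColor(im,cv2.COLOR_RGB2HSV)
E
```

```text
time: 7.8
position: [0.5425, -0.0677, 0.1228]
tool_rot: [2.37, 2.061, 0.001]
ft_force: [0.5, -0.4, -0.1]
grip_width: 0.688
grip_force: 0.0
```

View pics/c.png

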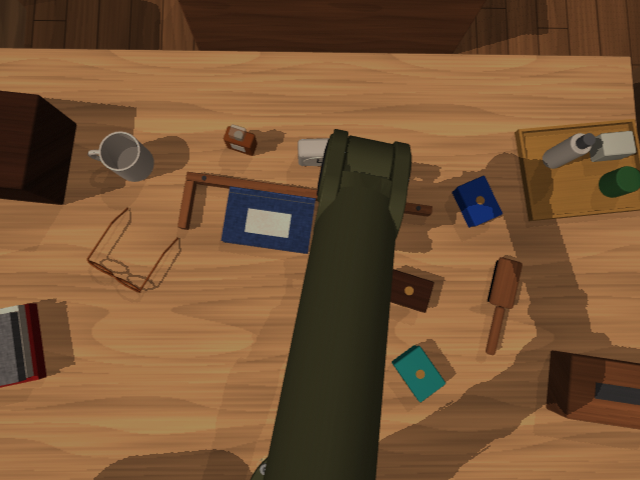

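Book's spine is flush with the rail; its left end (about (225,215)) stands off the stop (inner face ≈ (195,210)). Measuring how far to slide.

```bash
cat >> h.py <<'E'
a=np.radians(-7.8); R=np.array([[np.cos(a),-np.sin(a)],[np.sin(a),np.cos(a)]]); O=np.array([643.5,222.8])
def G(p): return (np.asarray(p)[...,:2]*1000-O)@R
def bookends(im,W):
    "blue pixels at cover height, gallery frame (mm): 1/99 percentiles"
    h=cv2.cvtColor(im,cv2.COLOR_RGB2HSV); m=(h[...,0]>100)&(h[...,0]<130)&(h[...,1]>80)&(W[...,2]>.02)&(W[...,2]<.034)
    g=G(W[m]); k=(g[:,0]>-140)&(g[:,0]<5)&(g[:,1]<5)&(g[:,1]>-300); g=g[k]
    return np.round([g.min(0),np.percentile(g,1,0),np.percentile(g,99,0),g.max(0)],1).tolist(), g
E
python3 - <<'E'
from h import *
for n in("top","side"):
    im,W=cloud(n); print(n,bookends(im,W)[0])
    if n=="top":
        p=comp(W,.018,.04,(310,193))*1;
s=ctrl.get_state(); print(G(s["position"]))
E
```

```text
top [[-115.5, -251.9], [-114.5, -250.6], [-1.4, -75.9], [-0.4, -74.1]]
side [[-115.0, -257.5], [-114.3, -254.6], [-4.2, -82.6], [-1.8, -76.9]]
[ -61.01039622 -301.50719902]
```

```bash
python3 -m inch '[[0,0,-50,0,0,0],[0,0,-85,0,0,0],[0,0,-100,0,0,0],[0,0,-100,0,0,0],[3,20,-100,0,0,0],[4.5,34,-100,0,0,0],[5,39,-100,0,0,0],[6,44,-100,0,0,0],[6.7,49,-100,0,0,0],[7.3,54,-100,0,0,0],[8,59,-100,0,0,0],[8.7,64,-100,0,0,0],[9.4,69,-100,0,0,0],[10.1,74,-100,0,0,0],[10.8,79,-100,0,0,0],[11.4,84,-100,0,0,0],[12.1,89,-100,0,0,0],[12.8,94,-100,0,0,0],[13.5,99,-100,0,0,0]]'
python3 - <<'E'
from h import *
for n in("top","side"):
    im,W=cloud(n); print(n,bookends(im,W)[0])
s=ctrl.get_state(); print(G(s["position"]))
E
```

```text
time: 10.32
position: [0.5554, 0.0318, 0.0225]
tool_rot: [-2.372, -2.06, 0.0]
ft_force: [-0.0, -3.9, 1.7]
grip_width: 0.691
grip_force: 1.6
top [[-116.3, -93.7], [-115.2, -90.7], [-2.5, -10.5], [-0.8, -9.3]]
side [[-116.5, -212.0], [-115.4, -199.7], [-9.5, -13.5], [-3.6, -10.3]]
[ -61.39417617 -200.15162005]
```

```bash
python3 -m inch '[[0.5,4,0,0,0,0],[0.9,7,0,0,0,0],[1.2,9,0,0,0,0],[1.2,9,0,0,0,0]]'; python3 -m inch '[[0.1,1,0,0,0,0],[0.3,2,0,0,0,0],[0.3,2,0,0,0,0]]'
```

```text
time: 10.92
position: [0.5566, 0.041, 0.0225]
tool_rot: [-2.371, -2.06, -0.0]
ft_force: [-0.3, -1.7, 0.5]
grip_width: 0.69
grip_force: 0.6
time: 11.3
position: [0.5568, 0.0421, 0.0225]
tool_rot: [2.372, 2.06, -0.001]
ft_force: [-0.1, -3.4, 0.5]
grip_width: 0.687
grip_force: 1.7
```

```bash
python3 -m inch '[[0.1,1,0,0,0,0],[0.3,2,0,0,0,0],[0.3,2,0,0,0,0]]';python3 -m inch '[[0.1,1,0,0,0,0],[0.3,2,0,0,0,0],[0.3,2,0,0,0,0]]'
```

```text
time: 11.68
position: [0.5567, 0.0421, 0.0225]
tool_rot: [2.372, 2.058, -0.004]
ft_force: [-2.0, -7.9, 2.4]
grip_width: 0.69
grip_force: 3.6
time: 12.05
position: [0.5568, 0.0422, 0.0225]
tool_rot: [2.372, 2.056, -0.007]
ft_force: [-1.8, -11.2, 2.1]
grip_width: 0.69
grip_force: 5.3
```

```bash
python3 -m inch '[[-2,-20,0,0,0,0],[-4,-32,20,0,0,0],[-4,-32,80,0,0,0],[-60,-120,100,0,0,20],[-182,-246,100,0,0,80],[-182,-246,100,0,0,80],[-182,-246,100,0,0,80],[-182,-246,100,0,0,80],[-182,-246,100,0,0,80],[-182,-246,100,0,0,80],[-182,-246,100,0,0,80],[-182,-246,100,0,0,80],[-182,-246,100,0,0,80],[-182,-246,100,0,0,80]]' 50
python3 - <<'E'
from h import *
for n in("top","side"):
    im,W=cloud(n,save=f"pics/d{n}.png"); e,g=bookends(im,W); print(n,e,rect(np.c_[g,g[:,0]]/1000))
    # clearance profile of spine edge along y
    print([(y,round(g[abs(g[:,1]-y)<4][:,0].max(),1),round(g[abs(g[:,1]-y)<4][:,0].min(),1)) for y in range(-170,0,40)])
s=ctrl.get_state(); print(s["position"],s["tool_rot"],G(s["position"]))
E
```

```text
time: 13.8
position: [0.3756, -0.1995, 0.1228]
tool_rot: [0.494, 3.102, 0.001]
ft_force: [0.9, 0.3, 0.3]
grip_width: 0.57
grip_force: 0.0
top [[-116.4, -179.3], [-115.5, -177.8], [-2.5, -0.7], [-1.1, 1.4]] (array([-58.8, -89. ]), array([180.6, 115.2]), 89.77)
[(-170, np.float64(-2.5), np.float64(-116.3)), (-130, np.float64(-2.4), np.float64(-116.0)), (-90, np.float64(-1.6), np.float64(-115.8)), (-50, np.float64(-1.8), np.float64(-115.9)), (-10, np.float64(-1.8), np.float64(-115.1))]
side [[-116.1, -183.2], [-115.0, -179.5], [-3.3, -3.5], [-1.8, 0.8]] (array([-59. , -91.1]), array([183.7, 114.2]), 89.77)
[(-170, np.float64(-3.3), np.float64(-115.8)), (-130, np.float64(-2.6), np.float64(-116.0)), (-90, np.float64(-2.5), np.float64(-115.3)), (-50, np.float64(-3.3), np.float64(-115.0)), (-10, np.float64(-4.8), np.float64(-114.7))]
[ 0.37557471 -0.19951448  0.12265839] [4.93507429e-01 3.10244892e+00 2.66101404e-04] [-208.13175056 -454.76879734]
```

View pics/dtop.png

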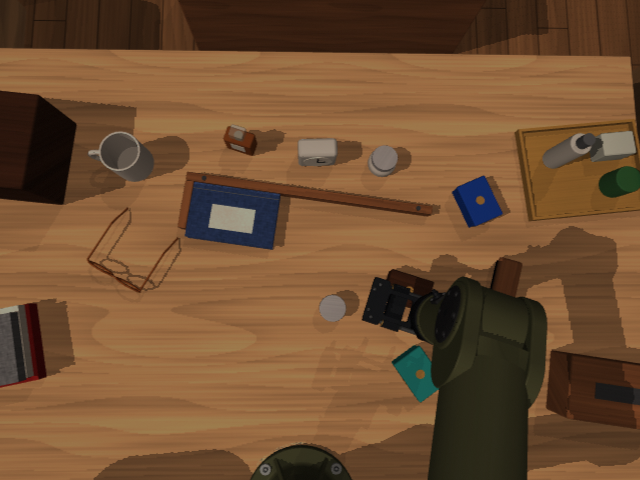

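The book is home at the stop, but its spine seems about 1 mm off the rail; I'll press it in again before the box. The box is at (408,285) with the gripper above its near side.

```bash
python3 -m inch '[[110,343,0,0,0,10],[110,343,0,0,0,10],[110,343,0,0,0,10],[110,343,0,0,0,10],[110,343,0,0,0,10],[110,343,0,0,0,10],[110,343,0,0,0,10],[110,343,-50,0,0,10],[110,343,-85,0,0,10],[110,343,-100,0,0,10],[110,343,-100,0,0,10],[116,342,-100,0,0,10],[122,341.3,-100,0,0,10],[126,340.8,-100,0,0,10],[128,340.5,-100,0,0,10],[128,340.5,-100,0,0,10]]' 75;python3 -m inch '[[1,-0.1,0,0,0,0],[2,-0.2,0,0,0,0],[2,-0.2,0,0,0,0]]';python3 -m inch '[[1,-0.1,0,0,0,0],[2,-0.2,0,0,0,0],[2,-0.2,0,0,0,0]]'
```

```text
time: 15.9
position: [0.5037, 0.1409, 0.0226]
tool_rot: [0.221, 3.134, 0.0]
ft_force: [-0.0, 0.2, -0.3]
grip_width: 0.861
grip_force: 0.0
time: 16.27
position: [0.5055, 0.1408, 0.0225]
tool_rot: [-0.22, -3.134, -0.0]
ft_force: [-0.5, -0.6, 0.1]
grip_width: 0.86
grip_force: 0.1
time: 16.65
position: [0.5067, 0.1406, 0.0223]
tool_rot: [-0.22, -3.132, 0.0]
ft_force: [-4.5, 0.1, 2.2]
grip_width: 0.864
grip_force: 2.2
```

```bash
python3 -m inch '[[1,-0.1,0,0,0,0],[2,-0.2,0,0,0,0],[2,-0.2,0,0,0,0]]';python3 -m inch '[[-10,1.5,0,0,0,0],[-20,3,10,0,0,0],[-20,3,60,0,0,0],[-20,3,110,0,0,0],[-133,-342,100,0,0,-10],[-133,-342,100,0,0,-10],[-133,-342,100,0,0,-10],[-133,-342,100,0,0,-10],[-133,-342,100,0,0,-10],[-133,-342,100,0,0,-10],[-133,-342,100,0,0,-10],[-133,-342,100,0,0,-10],[-133,-342,100,0,0,-10]]' 40
python3 - <<'E'
from h import *
for n in("top","side"):
    im,W=cloud(n); e,g=bookends(im,W); print(n,e,rect(np.c_[g,g[:,0]]/1000))
s=ctrl.get_state(); print(s["position"],s["tool_rot"],G(s["position"]))
E
```

```text
time: 17.02
position: [0.5068, 0.1406, 0.0221]
tool_rot: [-0.219, -3.128, 0.001]
ft_force: [-9.1, 0.0, 8.0]
grip_width: 0.86
grip_force: 4.7
time: 18.65
position: [0.3772, -0.2004, 0.1227]
tool_rot: [0.489, 3.103, 0.001]
ft_force: [0.3, 0.4, -0.1]
grip_width: 0.458
grip_force: 0.0
top [[-115.3, -179.4], [-114.3, -177.8], [-1.2, -1.1], [0.1, 1.2]] (array([-57.7, -89.1]), array([115.4, 180.5]), 0.12)
side [[-114.9, -182.5], [-113.9, -178.4], [-1.9, -3.4], [-0.8, 1.4]] (array([-57.8, -90.5]), array([114.1, 183.9]), 0.03)
[ 0.37703585 -0.20060634  0.12260417] [ 4.89072114e-01  3.10309938e+00 -2.66144739e-05] [-206.53594669 -455.65225171]
```

Book home. Now the box: back off a little, descend and see.

```bash
python3 -m inch '[[-7,2,-5,0,0,0],[-7,2,-20,0,0,0],[-7,2,-45,0,0,0]]'; python3 -m inch '[[0,0,-30,0,0,0],[0,0,-45,0,0,0],[0,0,-53,0,0,0],[0,0,-53,0,0,0]]'
python3 - <<'E'
from h import *
im,W=cloud("side"); cv2.imwrite("pics/e.png",cv2.resize(im[250:400,180:380,::-1],None,fx=3,fy=3))
p=comp(W,.036,.052,(282,312)); print(rect(p) if len(p) else W[312,282])
E
```

```text
time: 19.12
position: [0.3699, -0.1992, 0.0773]
tool_rot: [0.491, 3.101, 0.001]
ft_force: [0.1, 0.6, -0.6]
grip_width: 0.459
grip_force: 0.0
time: 19.62
position: [0.369, -0.1994, 0.0242]
tool_rot: [-0.492, -3.101, 0.0]
ft_force: [-0.2, -0.1, 0.5]
grip_width: 0.462
grip_force: 0.0
(array([ 422.3, -220.3]), array([90.1, 52.7]), 72.83)
```

View pics/e.png

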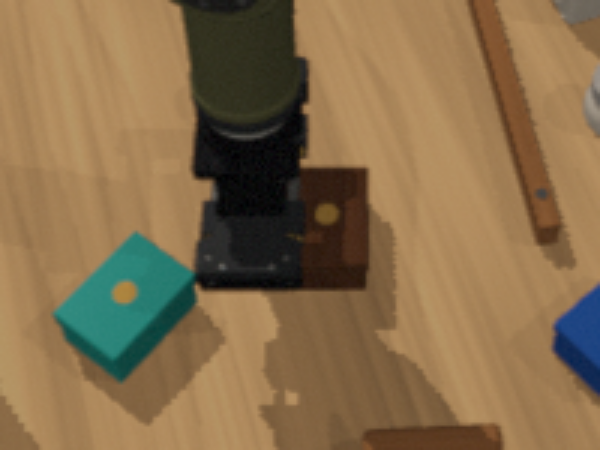

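Two fingers stand before the box's near face (crop (250,245)), clear of the turquoise box. Push toward the rail, squaring.

```bash
python3 -m inch '[[8,-1,0,0,0,0],[14,-2,0,0,0,0],[20,-3,0,0,0,0],[25,-3.5,0,0,0,1],[30,-4,0,0,0,2],[35,-5,0,0,0,3],[40,-5.5,0,0,0,4],[45,-6,0,0,0,5],[50,-7,0,0,0,6],[55,-7.5,0,0,0,7],[60,-8,0,0,0,8],[65,-9,0,0,0,9],[70,-9.5,0,0,0,10],[75,-10,0,0,0,10],[80,-11,0,0,0,10],[85,-11.5,0,0,0,10],[90,-12,0,0,0,10],[95,-13,0,0,0,10],[100,-13.5,0,0,0,10],[100,-13.5,0,0,0,10]]'
python3 - <<'E'
from h import *
s=ctrl.get_state(); print(G(s["position"]))
im,W=cloud("side")
m=(W[...,2]>.037)&(W[...,2]<.052); g=G(W); 
m&=(g[...,0]>-112)&(g[...,0]<0)&(g[...,1]<-380)&(g[...,1]>-540); q=g[m]; print(rect(np.c_[q,q[:,0]]/1000), np.percentile(q,[1,99],axis=0))
E
```

```text
time: 22.18
position: [0.4705, -0.2133, 0.0247]
tool_rot: [0.22, 3.133, -0.001]
ft_force: [0.1, 0.4, 0.6]
grip_width: 0.461
grip_force: 0.0
[-112.25223141 -455.54751119]
(array([ -52.2, -461.2]), array([35.5, 89.9]), 4.97) [[ -71.11587852 -505.69012427]
 [ -38.25511507 -417.8899062 ]]
```

```bash
python3 -m inch '[[-12,2,0,0,0,0],[-20,3,20,0,0,0],[-20,3,70,0,0,0],[31,-80,90,0,0,-90],[31,-80,90,0,0,-90],[31,-80,90,0,0,-90],[31,-80,90,0,0,-90],[31,-80,90,0,0,-90],[31,-80,90,0,0,-90],[31,-80,90,0,0,-90],[31,-80,90,0,0,-90],[31,-80,90,0,0,-90],[31,-80,90,0,0,-90],[31,-80,90,0,0,-90]]' 25
python3 - <<'E'
from h import *
s=ctrl.get_state(); print(s["joint_positions"],G(s["position"]))
for n in("top","side"):
    im,W=cloud(n,save=f"pics/f{n}.png")
    m=(W[...,2]>.037)&(W[...,2]<.052); g=G(W); 
    m&=(g[...,0]>-130)&(g[...,0]<0)&(g[...,1]<-380)&(g[...,1]>-540); q=g[m]; print(n,rect(np.c_[q,q[:,0]]/1000), np.percentile(q,[1,99],axis=0))
    b=comp(W,.036,.05,{"top":(478,205),"side":(385,355)}[n]); print(cv2.boxPoints(cv2.minAreaRect((b[:,:2]*1000).astype(np.float32))).round() if len(b) else "")
E
```

```text
time: 23.98
position: [0.5002, -0.293, 0.1146]
tool_rot: [-2.371, -2.061, -0.001]
ft_force: [-0.3, -0.1, 0.2]
grip_width: 0.285
grip_force: 0.0
[-0.45041224  0.49918438  1.1839679   1.80736474 -0.50071808  1.17981555
  0.75206017] [ -71.98939583 -530.44419629]
top (array([ -70.1, -458.5]), array([90.3, 65.6]), 89.79) [[-102.51557363 -502.03108101]
 [ -38.75906124 -414.12231035]]
[[ 566. -381.]
 [ 591. -384.]
 [ 596. -345.]
 [ 571. -342.]]
side (array([ -73.2, -483.8]), array([45.8, 60.9]), 87.81) [[-102.77644749 -505.34546681]
 [ -43.50610927 -462.48020693]]
[[ 546. -358.]
 [ 572. -419.]
 [ 657. -383.]
 [ 631. -322.]]
```

View pics/fside.png

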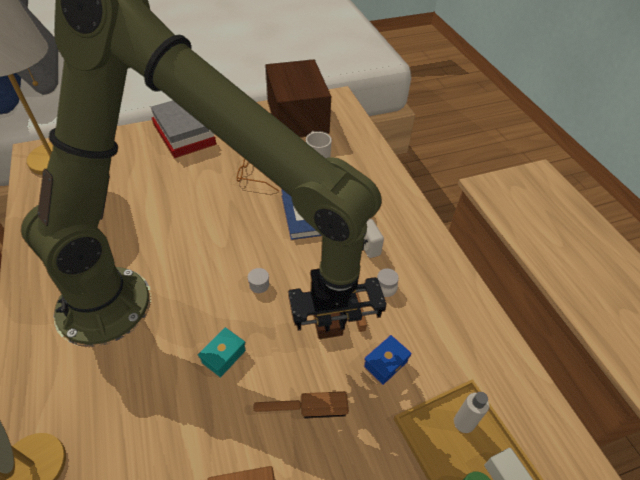

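```bash
python3 -m inch '[[0,0,-45,0,0,0],[0,0,-80,0,0,0],[0,0,-90,0,0,0],[0,0,-90,0,0,0],[1,8,-90,0,0,0],[2,14,-90,0,0,0],[2.7,20,-90,0,0,0],[3.6,26,-90,0,0,0],[4.5,33,-90,0,0,0],[5.5,40,-90,0,0,0],[6.4,47,-90,0,0,0],[7.4,54,-90,0,0,0],[8.4,61,-90,0,0,0],[9.3,68,-90,0,0,0],[10.3,75,-90,0,0,0],[11.2,82,-90,0,0,0],[12.2,89,-90,0,0,0],[13.2,96,-90,0,0,0],[14.1,103,-90,0,0,0],[15,110,-90,0,0,0]]'
cat >> h.py <<'E'
def box(im,W,lo=-540,hi=-175):
    m=(W[...,2]>.037)&(W[...,2]<.052); g=G(W)
    m&=(g[...,0]>-130)&(g[...,0]<5)&(g[...,1]<hi)&(g[...,1]>lo); q=g[m]
    return len(q),rect(np.c_[q,q[:,0]]/1000), np.percentile(q,[1,99],axis=0).round(1).tolist()
E
python3 - <<'E'
from h import *
s=ctrl.get_state(); t=G(s["position"]); print(t,s["joint_positions"][2])
for n in("top","side"):
    im,W=cloud(n); print(n,box(im,W,t[1]+5))
E
```

```text
time: 26.58
position: [0.5156, -0.1826, 0.0245]
tool_rot: [-2.372, -2.06, -0.0]
ft_force: [0.2, -1.0, 0.8]
grip_width: 0.287
grip_force: 0.9
[ -71.73668034 -418.9838986 ] 1.1113060036156068
top (997, (array([ -71.4, -355.4]), array([75.7, 65.2]), 89.56), [[-103.0, -389.6], [-39.7, -318.0]])
side (24, (array([ -70.3, -404.6]), array([19.4,  7.2]), 2.21), [[-79.7, -408.3], [-60.9, -401.2]])
```

```bash
python3 -m inch '[[1,7,0,0,0,0],[1.9,14,0,0,0,0],[2.9,21,0,0,0,0],[3.8,28,0,0,0,0],[4.8,35,0,0,0,0],[5.8,42,0,0,0,0],[6.7,49,0,0,0,0],[7.7,56,0,0,0,0],[8.6,63,0,0,0,0],[9.6,70,0,0,0,0],[10.5,77,0,0,0,0],[11.5,84,0,0,0,0],[12.5,91,0,0,0,0],[13.4,98,0,0,0,0],[14.4,105,0,0,0,0],[15.3,112,0,0,0,0],[16.3,119,0,0,0,0],[17,124,0,0,0,0],[17.3,126,0,0,0,0],[17.3,126,0,0,0,0]]'
python3 - <<'E'
from h import *
s=ctrl.get_state(); t=G(s["position"]); print(t,s["joint_positions"][2])
for n in("top",):
    im,W=cloud(n); print(n,box(im,W,t[1]+5)); print(bookends(im,W)[0])
E
```

```text
time: 29.18
position: [0.533, -0.0568, 0.0246]
tool_rot: [-2.372, -2.06, -0.001]
ft_force: [-0.3, 0.6, -0.0]
grip_width: 0.287
grip_force: 0.0
[ -71.54561662 -291.98119065] 1.1316682902957573
top (250, (array([ -67.4, -196.6]), array([26. , 65.7]), 72.68), [[-97.7, -216.3], [-38.9, -190.5]])
[[-115.2, -179.3], [-114.2, -177.9], [-1.2, -0.8], [0.3, 0.8]]
```

```bash
python3 -m inch '[[-2,-15,0,0,0,0],[-3,-22,20,0,0,0],[-3,-22,80,0,0,0],[-53,64,90,0,0,90],[-53,64,90,0,0,90],[-53,64,90,0,0,90],[-53,64,90,0,0,90],[-53,64,90,0,0,90],[-53,64,90,0,0,90],[-53,64,90,0,0,90],[-53,64,90,0,0,90],[-53,64,90,0,0,90],[-53,64,90,0,0,90],[-53,64,90,0,0,90],[-53,64,40,0,0,90],[-53,64,10,0,0,90],[-53,64,0,0,0,90],[-53,64,0,0,0,90]]' 40
python3 - <<'E'
from h import *
s=ctrl.get_state(); t=G(s["position"]); print(t,s["joint_positions"][2])
for n in("top","side"):
    im,W=cloud(n,save=f"pics/g{n}.png"); print(n,box(im,W,-320))
E
```

```text
time: 31.48
position: [0.4799, 0.0064, 0.0247]
tool_rot: [-0.222, -3.133, 0.001]
ft_force: [-0.1, 0.2, -0.3]
grip_width: 0.459
grip_force: 0.0
[-132.73602027 -236.57639547] 1.016341522625332
top (5, (array([ -48.3, -271.4]), array([ 0.5, 20. ]), 83.93), [[-57.9, -272.4], [-38.4, -270.6]])
side (487, (array([ -65.4, -237.1]), array([55.2, 93.6]), 1.82), [[-90.1, -283.0], [-39.6, -192.5]])
```

View pics/gside.png

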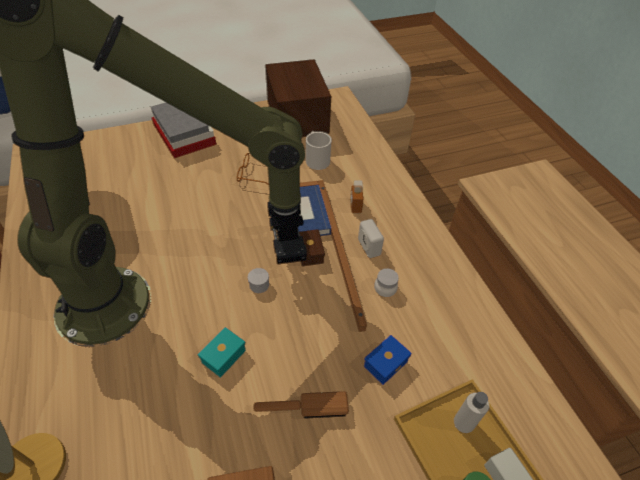

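The box sits beside the book's end at (311,247), fingers behind it. Push to the rail.

```bash
python3 -m inch '[[8,-1,0,0,0,0],[16,-2,0,0,0,0],[20,-2.7,0,0,0,0],[25,-3.4,0,0,0,0],[30,-4,0,0,0,0],[35,-4.8,0,0,0,0],[40,-5.5,0,0,0,0],[45,-6.2,0,0,0,0],[50,-6.8,0,0,0,0],[53,-7.3,0,0,0,0],[55,-7.5,0,0,0,0],[55,-7.5,0,0,0,0]]';python3 -m inch '[[1,-0.1,0,0,0,0],[2,-0.2,0,0,0,0],[2,-0.2,0,0,0,0]]';python3 -m inch '[[1,-0.1,0,0,0,0],[2,-0.2,0,0,0,0],[2,-0.2,0,0,0,0]]';python3 -m inch '[[1,-0.1,0,0,0,0],[2,-0.2,0,0,0,0],[2,-0.2,0,0,0,0]]'
```

```text
time: 33.08
position: [0.5352, -0.0007, 0.0247]
tool_rot: [0.221, 3.133, -0.0]
ft_force: [0.5, -0.3, -0.0]
grip_width: 0.459
grip_force: 0.1
time: 33.45
position: [0.537, -0.0008, 0.0246]
tool_rot: [0.221, 3.134, 0.0]
ft_force: [-1.3, 0.8, 0.4]
grip_width: 0.458
grip_force: 0.7
time: 33.83
position: [0.5376, -0.0009, 0.0243]
tool_rot: [-0.22, -3.131, -0.001]
ft_force: [-6.2, 0.9, 4.3]
grip_width: 0.456
grip_force: 2.8
time: 34.2
position: [0.5376, -0.0009, 0.0239]
tool_rot: [-0.219, -3.127, -0.001]
ft_force: [-10.2, 1.3, 7.4]
grip_width: 0.461
grip_force: 5.1
```

```bash
python3 -m inch '[[-14,2,0,0,0,0],[-24,3,20,0,0,0],[-24,3,80,0,0,0],[0,-40,90,0,0,-40],[22,-75,90,0,0,-90],[22,-75,90,0,0,-90],[22,-75,90,0,0,-90],[22,-75,90,0,0,-90],[22,-75,90,0,0,-90],[22,-75,90,0,0,-90],[22,-75,90,0,0,-90],[22,-75,90,0,0,-90],[22,-75,90,0,0,-90],[22,-75,90,0,0,-90]]' 20
python3 - <<'E'
from h import *
s=ctrl.get_state(); t=G(s["position"]); print(t,s["joint_positions"][2])
for n in("top","side"):
    im,W=cloud(n); print(n,box(im,W,-320))
    print(bookends(im,W)[0])
    if n=="side":
        m=(W[...,2]>.055)&(W[...,2]<.08); g=G(W); m&=(g[...,0]>20)&(g[...,0]<130)&(abs(g[...,1]+234)<80); print("clock",np.percentile(g[m],[2,98],axis=0))
E
```

```text
time: 35.95
position: [0.563, -0.0762, 0.1147]
tool_rot: [2.37, 2.061, 0.001]
ft_force: [-0.9, 0.1, 0.0]
grip_width: 0.233
grip_force: 0.0
[ -39.17414313 -307.15617707] 1.2169369438072382
top (415, (array([ -32.4, -210.4]), array([39.2, 65. ]), 89.6), [[-63.9, -228.1], [-1.2, -191.1]])
[[-115.3, -179.3], [-114.2, -177.9], [-1.3, -0.9], [0.0, 1.2]]
side (325, (array([ -33.7, -239.9]), array([93.9, 64.9]), 89.25), [[-65.4, -283.9], [-2.0, -197.4]])
[[-114.9, -144.7], [-114.3, -95.0], [-21.0, -1.6], [-16.1, 3.5]]
clock [[  71.41486966 -287.08660342]
 [ 115.47293853 -219.67734313]]
```

```bash
python3 -m inch '[[0,0,-45,0,0,0],[0,0,-70,0,0,0],[0,0,-82,0,0,0],[0,0,-82,0,0,0],[1,8,-82,0,0,0],[2,14,-82,0,0,0],[2.5,18,-82,0,0,0],[3,22,-82,0,0,0],[3.2,24,-82,0,0,0],[3.2,24,-82,0,0,0]]'; python3 -m inch '[[0.1,1,0,0,0,0],[0.3,2,0,0,0,0],[0.3,2,0,0,0,0]]';python3 -m inch '[[0.1,1,0,0,0,0],[0.3,2,0,0,0,0],[0.3,2,0,0,0,0]]'
python3 - <<'E'
from h import *
s=ctrl.get_state(); t=G(s["position"]); print(t,s["joint_positions"][2])
im,W=cloud("top"); print(box(im,W,t[1]+5))
E
```

```text
time: 37.3
position: [0.5661, -0.052, 0.0326]
tool_rot: [2.372, 2.06, 0.0]
ft_force: [-0.3, -1.0, 0.4]
grip_width: 0.229
grip_force: 0.5
time: 37.67
position: [0.5663, -0.0503, 0.0326]
tool_rot: [-2.372, -2.06, 0.0]
ft_force: [-0.6, -1.6, 1.4]
grip_width: 0.23
grip_force: 0.9
time: 38.05
position: [0.5663, -0.0501, 0.0326]
tool_rot: [2.371, 2.058, -0.003]
ft_force: [0.3, -5.7, -0.3]
grip_width: 0.229
grip_force: 2.9
[ -39.41081969 -280.85714756] 1.1017227432172294
(55, (array([ -14.7, -183.6]), array([11., 29.]), 74.0), [[-27.8, -192.2], [-1.0, -179.8]])
```

```bash
python3 -m inch '[[0.1,1,0,0,0,0],[0.3,2,0,0,0,0],[0.3,2,0,0,0,0]]';  python3 -m inch '[[-1,-10,0,0,0,0],[-3,-22,0,0,0,0],[-3,-22,50,0,0,0],[-3,-22,100,0,0,0],[-120,-90,120,0,0,30],[-150,-180,120,0,0,60],[-150,-180,120,0,0,60],[-150,-180,120,0,0,60],[-150,-180,120,0,0,60],[-150,-180,120,0,0,60],[-150,-180,120,0,0,60]]'
python3 - <<'E'
from h import *
for n in("top","side"):
    im,W=cloud(n,save=f"pics/h{n}.png"); print(n,box(im,W,-320)); e,g=bookends(im,W); print(e,rect(np.c_[g,g[:,0]]/1000))
    g=G(W); m=(W[...,2]>.037)&(W[...,2]<.052)&(g[...,0]>-130)&(g[...,0]<5)&(g[...,1]<-175)&(g[...,1]>-320); q=g[m]
    print([(y,q[abs(q[:,1]-y)<4][:,0].max().round(1),q[abs(q[:,1]-y)<4][:,0].min().round(1)) for y in (-260,-240,-220,-200,-185)])
E
```

```text
time: 38.48
position: [0.5664, -0.05, 0.0327]
tool_rot: [2.371, 2.055, -0.005]
ft_force: [-1.0, -9.7, 0.7]
grip_width: 0.227
grip_force: 4.5
time: 39.85
position: [0.4167, -0.2262, 0.1526]
tool_rot: [-1.027, -2.969, -0.002]
ft_force: [1.0, 0.6, -0.1]
grip_width: 0.231
grip_force: 0.0
top (1392, (array([ -33.3, -224.3]), array([90. , 65.5]), 89.72), [[-65.7, -268.4], [-1.8, -180.7]])
[[-115.2, -179.3], [-114.3, -176.5], [-1.2, -0.8], [0.2, 1.1]] (array([-57.5, -89.2]), array([180.4, 115.3]), 89.92)
[(-260, np.float64(-1.4), np.float64(-65.7)), (-240, np.float64(-0.6), np.float64(-66.0)), (-220, np.float64(-1.8), np.float64(-66.0)), (-200, np.float64(-1.0), np.float64(-66.0)), (-185, np.float64(-0.9), np.float64(-65.8))]
side (560, (array([ -33.4, -227.1]), array([64.7, 94. ]), 0.57), [[-65.3, -271.8], [-2.2, -182.6]])
[[-71.7, -176.5], [-68.1, -170.6], [-1.8, -5.8], [-0.8, 1.2]] (array([-21.6, -92.9]), array([183.8,  64.7]), 77.48)
[(-260, np.float64(-1.6), np.float64(-50.5)), (-240, np.float64(-2.7), np.float64(-56.1)), (-220, np.float64(-2.9), np.float64(-65.8)), (-200, np.float64(-3.6), np.float64(-66.0)), (-185, np.float64(-1.4), np.float64(-66.0))]
```

View pics/htop.png

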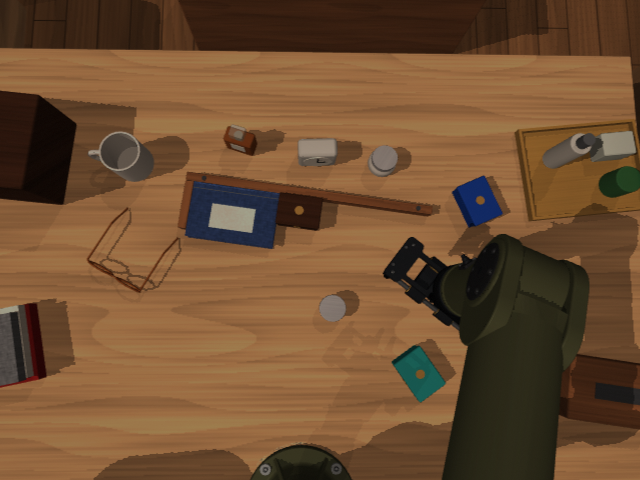

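All in place, bystanders unmoved; the box may sit ~0.8 mm off the rail, so one final light press.

```bash
python3 -m inch '[[60,150,0,0,0,15],[102,237,0,0,0,30],[102,237,0,0,0,30],[102,237,0,0,0,30],[102,237,0,0,0,30],[102,237,-30,0,0,30],[102,237,-80,0,0,30],[102,237,-115,0,0,30],[102,237,-127,0,0,30],[102,237,-127,0,0,30],[108,236,-127,0,0,30],[114,235.3,-127,0,0,30],[118,234.8,-127,0,0,30],[120,234.5,-127,0,0,30],[120,234.5,-127,0,0,30]]' 40;python3 -m inch '[[1,-0.1,0,0,0,0],[2,-0.2,0,0,0,0],[2,-0.2,0,0,0,0]]';python3 -m inch '[[1,-0.1,0,0,0,0],[2,-0.2,0,0,0,0],[2,-0.2,0,0,0,0]]'
```

```text
time: 41.82
position: [0.537, 0.0082, 0.0256]
tool_rot: [0.221, 3.134, -0.0]
ft_force: [0.4, 0.1, -0.3]
grip_width: 0.458
grip_force: 0.0
time: 42.2
position: [0.5383, 0.0082, 0.0254]
tool_rot: [-0.22, -3.132, -0.0]
ft_force: [-3.5, -1.2, 2.0]
grip_width: 0.463
grip_force: 1.1
time: 42.58
position: [0.5389, 0.0081, 0.0251]
tool_rot: [-0.22, -3.129, -0.001]
ft_force: [-6.6, -0.5, 4.9]
grip_width: 0.461
grip_force: 3.5
```

```bash
python3 -m inch '[[1,-0.1,0,0,0,0],[2,-0.2,0,0,0,0],[2,-0.2,0,0,0,0]]';python3 -m inch '[[-15,2,0,0,0,0],[-26,3.5,0,0,0,0],[-26,3.5,50,0,0,0],[-26,3.5,100,0,0,0],[-100,-120,120,0,0,0],[-120,-230,120,0,0,0],[-120,-230,120,0,0,0],[-120,-230,120,0,0,0],[-120,-230,120,0,0,0]]'
python3 - <<'E'
from h import *
for n in("top",):
    im,W=cloud(n); print(n,box(im,W,-320)); e,g=bookends(im,W); print(e,rect(np.c_[g,g[:,0]]/1000))
    print(rect(comp(W,.03,.05,(333,308))))
E
```

```text
time: 42.95
position: [0.5389, 0.008, 0.0247]
tool_rot: [-0.219, -3.125, -0.002]
ft_force: [-11.3, 1.4, 8.9]
grip_width: 0.459
grip_force: 5.9
time: 44.08
position: [0.421, -0.2273, 0.146]
tool_rot: [0.235, 3.13, 0.0]
ft_force: [-0.1, 1.2, -0.4]
grip_width: 0.463
grip_force: 0.0
top (1386, (array([ -32.9, -224.6]), array([89.9, 65.3]), 89.93), [[-65.0, -268.6], [-1.1, -180.8]])
[[-115.2, -179.4], [-114.3, -176.6], [-1.2, -0.9], [-0.1, 1.1]] (array([-57.7, -89.1]), array([180.6, 115.1]), 89.95)
(array([382.1, -63.2]), array([52.5, 51.7]), 89.89)
```

```bash
python3 -c "
from bench import ctrl
print(ctrl.close_job())"
```

```text
the job is handed in; nothing more can be done
None
```

The book is home in the gallery's corner and the trinket box is flush on the rail against the book's end, both within about 1 mm by the last camera check; I handed the job in at about 44 s, with the robot clear of everything and no other object seen to move.

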